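# Push the tape roll through the flap of the returns box

## Task

Clear the roll of tape away into the returns box: with the fingertips push it along the box's loading shelf, without gripping or lifting it, against the hanging flap and on through until it drops inside. Then draw the fingers back so that the flap falls fully shut, and leave the other things where they stand.

Things in the scene. Friction and masses are not known exactly. Their poses are not given: they have to be found in the camera images.
- box: Grey sheet-metal returns box fixed to the table, with a level loading shelf in front. Origin: middle of its mouth, at table height; x points level into the box, y to the left looking in, z up. Shelf: top 85 mm above the table, 180 mm long, 190 mm wide, ending at the mouth. Outside 106 mm wide, 112 mm deep, 133 mm high, clear roof. An open laptop (screen 0.23 m high) stands at its right.
- sill (a point): Middle of the sill's inner edge, 10 mm inside the mouth, level with the shelf top, 85 mm above the table; axes as the box's. Beyond it the box drops sheer to a padded floor 4 mm above the table, 97 mm deep and 96 mm wide: a thing pushed until its centre is past this edge tips over and falls in by itself.
- flap (a joint): Grey flap plate filling the mouth above the shelf, 92 mm wide, 3 mm thick, 20 g, hung from a 5 mm rod 6 mm inside the mouth, 127 mm above the table, and ending 4 mm above the shelf. In rad: 0 shut, grows as its lower edge swings inward, stop at 1.45. Opens inward only; falls shut by its own weight; pushing it takes less than 1 N.
- flap_edge (a point): Middle of the flap's lower edge; when shut, 6 mm inside the mouth and 4 mm above the shelf. It moves with the flap.
- tape_roll: Roll of yellow-brown adhesive tape lying flat on the shelf, 73 mm in diameter, 19 mm high, with a hole of about 50 mm through it, its centre 8 to 13 cm before the mouth and up to 35 mm off the middle line. Origin: centre of its underside, z up. It slides when pushed at the side.
- white_cap: Bystander: round white cap, 22 mm in diameter, 10 mm high, on the shelf by its left edge, about 8 cm off the middle line. Origin: centre of its underside.
- objective: Bystander: bare metal objective, 28 mm in diameter, 52 mm tall, on the table right of the shelf. Origin: centre of its underside.
- vial_amber: Bystander: amber vial with a black cap, 27 mm in diameter, 56 mm tall, on the table right of the shelf. Origin: centre of its underside.
- amplifier: Bystander: small black amplifier block with a brass coaxial end on two sides, 35 x 76 mm, 22 mm high, on the table left of the box. Origin: centre of its underside.
- fork_clamp: Bystander: flat black fork clamp, 26 x 52 mm, 8 mm thick, on the table left of the shelf. Origin: centre of its underside.

How it is judged (in metres and radians):
On the way:
1. the tape roll lies in the mouth and holds the flap open (value of joint flap above 0.3 rad and x of tape_roll in the frame of box between -0.035 and 0.05 m and height (world z) of tape_roll above 0.06 m), for 0.05 s.
At the end, for the whole second after the job is handed in: The tape roll rests inside the box below the sill (its origin under 70 mm above the table, within the box's walls), in any posture; the flap hangs shut (below 0.06 rad); the other things are within 15 mm of where they stood (x of tape_roll in the frame of box between 0.008 and 0.108 m and y of tape_roll in the frame of box between -0.048 and 0.048 m and height (world z) of tape_roll below 0.07 m and linear speed of tape_roll below 0.02 m/s and value of joint flap below 0.06 rad and distance of each of white_cap, objective, vial_amber, amplifier, fork_clamp from where it was at the start of the episode below 0.015 m); the robot touches nothing.
It fails at once if the tape roll is lifted off the shelf (more than 12 mm) (height (world z) of tape_roll above 0.097 m).
It fails at once if another thing is moved more than 15 mm (distance of any of white_cap, objective, vial_amber, amplifier, fork_clamp from where it was at the start of the episode above 0.015 m).
It also fails if it takes over 38 s, if anything falls off the work surface, if the arm or the gripper's body presses on something with over 40 N, if the wrist force passes 120 N, or if a joint passes its speed limit or range.

## Robot

A 7-joint arm with a two-finger parallel gripper is mounted at the origin on a cart in front of the work surface, level with it; the furniture and walls round the work are solid. World frame = base frame: x ahead of the robot, y to its left, z up, the work surface at z = 0. Lengths are in mm, angles in rad, forces in N, time in s.
With the tool pointing down it reaches from about 425 to 875 mm from the base axis. Payload 9.9 kg.
Tool frame: the origin (TCP) lies at the very end of the fingers, on their centre line; the grasp point (between the pads) lies grasp_offset behind it (grasp_offset is the distance from the TCP to the grasp point, in mm); z points along the fingers, y is the line along which they close (so a half turn about z gives the same grasp; the last joint's range is limited). The gripper opens to 85 mm and grips with 20 to 120 N. Pads are 22 mm wide; open, the fingers measure 114 mm over their backs; the gripper's body (76 mm by 85 mm) begins 54 mm behind the grasp point. The pads swing forward as they close: fully open they stand 13 mm farther back than shut.
Start: joints at [1.177, 0.576, 0.025, 1.437, -0.015, 1.129, -0.057], TCP at [205.79, -642.868, 231.289] pointing down, gripper open.
Joint ranges: [-2.76, 2.76], [-0.34, 2.15], [-1.52, 1.57], [0.19, 2.46], [-1.09, 4.23], [0.17, 1.99], [-2.82, 2.82]. Speed limits (rad/s): [2.22, 2.22, 3.01, 3.01, 3.14, 3.14, 3.14].

## Interface

Orientations are given as a unit quaternion [w, x, y, z].
In Python, from plant import get_obs, camera, job_done, grasp_offset gives the robot as it stands. The module is installed in compiled form; this text tells all that it offers.
- The arm moves only by the shell command python3 -m creep 'ROWS' [OPENING] [FORCE]. ROWS is JSON, a list of rows, each an object of numbers: "dx", "dy", "dz": the shift along the tool's x, y, z scaled (see below); "rx", "ry", "rz": the turn, a rotation vector about the tool's x, y, z scaled (see below). A call has 1 to 20 rows; each row is the pose to reach, as a shift and turn from the pose commanded when the call began, along the tool's axes at that moment; what a row does not reach only later rows make up. The controller multiplies each number of a shift by 10 cm and each number of a turn by 90 degrees. A row lasts 1/8 s, in which the tool goes at most 62.5 mm and 10.7 degrees, less where a joint would pass 70% of its speed; a pose out of reach is approached as far as the arm can. A call with a number of a shift or a turn outside -1 to 1 is refused whole. A call with a gripper value outside its range is refused whole. OPENING is the opening, from -1 (shut) to 1 (fully open), set as the call begins (- or left out, the last holds). The fingers move at their own pace and stop on an object; FORCE is the grip in N (left out, the last holds). Time passes only in rows, so rows that repeat a pose let the fingers close. It gives the time, the measured TCP pose, the force, the opening and the grip force at its end, in the units of the state.
- get_obs(): the state, without advancing time (a new reading comes with each control period).
- camera(name): name is "scene" or "top" or "wrist"; returns a dict with "frame" (400x640x3 uint8, red, green, blue), "vertical_fov" (degrees; the focal length in pixels is half the picture's height over the tangent of half this angle, whatever the lens; pixels are square), "cx", "cy" (the principal point, pixels), "origin" and "attitude" of the camera in the world. Camera axes: x right, y up, looking along -z (the intrinsics and any distortion apply to the point x, -y, -z); pixel columns grow to the right and rows downward; lengths in mm; the calibration is good to about 2 mm. The wrist camera is an equidistant fisheye: a pixel r from the principal point sees the ray r / f radians off the axis. A picture is of the moment at which its call begins. There is no depth.
- job_done(): hands the job in; it is judged then, once.
The state is a dict: "t": time; "q": joint angles; "qvel": joint speeds; "tau": joint torques, N m; "ee_pos": TCP position; "tcp_rot": TCP orientation; "ft_force": force on the tool from outside, world axes, zero at the start; "torque": the same for the moment, N m; "finger_gap": finger opening in mm; "grip_force": force on a finger pad.
Only numpy, scipy, OpenCV 4.12 (cv2) and the standard library are available. Lean on these libraries where they do the work, as an engineer would, in place of code of your own. Each camera call takes 0.05 s, during which the arm holds its last target. There are 200 camera calls.

## Working session

There is one attempt and no reset: what is moved stays moved. The work goes in short steps, Python scripts to look and compute and a shell command to move; the robot and the scene stay as the last step left them, time stands still between calls to the robot, and variables do not carry over. Pictures are saved under pics/ and viewed, at most 10 in all, crops included, and the job is handed in when it is done.

```bash
mkdir -p pics
cat > h.py <<'E'
import numpy as np,cv2
from plant import get_obs,camera,job_done,grasp_offset
from scipy.spatial.transform import Rotation as R
def rot(a):
    a=np.array(a,float)
    return a if a.shape==(3,3) else R.from_quat(a[[1,2,3,0]]).as_matrix()
def ray(c,u,v):
    f=200/np.tan(np.radians(c["vertical_fov"])/2)
    return rot(c["attitude"])@np.array([(u-c["cx"])/f,-(v-c["cy"])/f,-1])
def onz(c,u,v,z):
    o=np.array(c["origin"],float);d=ray(c,u,v);return o+d*(z-o[2])/d[2]
E
python3 - <<'E'
from h import *
import pickle
C={}
for n in("scene","top"):
    c=camera(n);C[n]=c;print(n,{k:v for k,v in c.items() if k!="frame"})
    cv2.imwrite(f"pics/{n}0.png",c["frame"][:,:,::-1])
pickle.dump(C,open("c0.pkl","wb"))
o=get_obs();print(o["ee_pos"],o["tcp_rot"],o["t"],o["finger_gap"],grasp_offset)
E
```

```text
scene {'vertical_fov': 50.54461257227898, 'cx': 318.13986992915096, 'cy': 199.96623338966796, 'origin': array([ 209.23233922, -417.9927226 ,  764.98272987]), 'attitude': array([ 0.85170022,  0.28823334, -0.13482591, -0.41635352])}
top {'vertical_fov': 49.95878644035879, 'cx': 319.4721635798856, 'cy': 203.5495781083129, 'origin': array([ 561.70845701, -113.69577571,  959.68601514]), 'attitude': array([ 0.71556323,  0.02202692, -0.03775405, -0.6971791 ])}
[ 205.6636319  -642.46914717  230.52504836] [-7.38991643e-04  9.88026453e-01  1.54282725e-01 -1.52142075e-04] 0.1 85.8907345029112 18.700000000000003
```

View pics/top0.png

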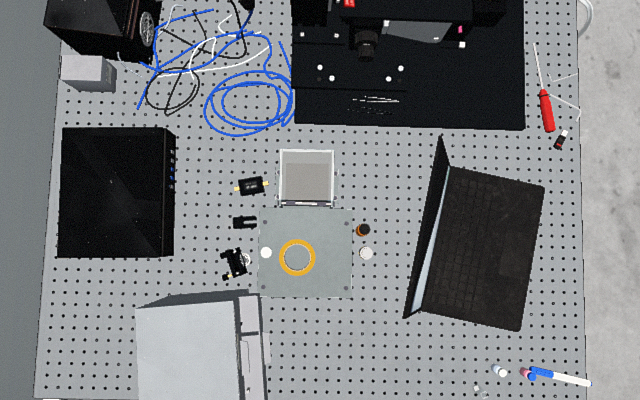

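View pics/scene0.png

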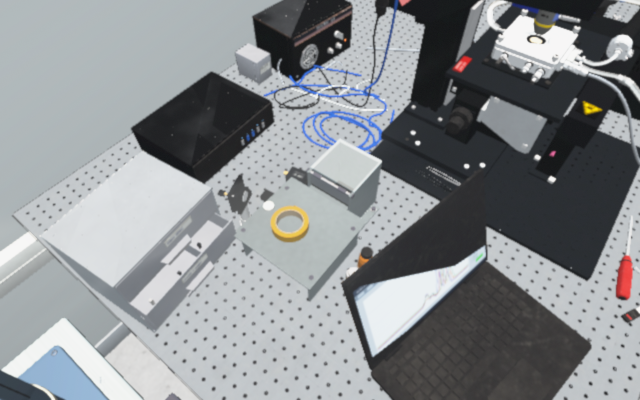

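The top view shows the shelf at about (258–352, 208–297), the tape at (297,258), the white cap at (266,253), and the box with its mouth at about row 206. The laptop is to the right, and a post mount stands at (237,262).

Run:
```python
from h import *
import pickle
C=pickle.load(open("c0.pkl","rb"))
for n,roi in(("top",(200,120,420,320)),("scene",(200,120,420,320))):
    c=C[n];hsv=cv2.cvtColor(c["frame"],cv2.COLOR_RGB2HSV)
    m=cv2.inRange(hsv,(12,120,120),(30,255,255))
    k=cv2.findContours(m,cv2.RETR_EXTERNAL,cv2.CHAIN_APPROX_NONE)[0]
    k=max(k,key=cv2.contourArea);e=cv2.fitEllipse(k)
    P=np.array([onz(c,*p[0],95)[:2] for p in k])
    print(n,e,onz(c,*e[0],100),cv2.minEnclosingCircle(P.astype(np.float32)))
c=C["top"]
for nm,u,v,z in [("sFL",258,297,85),("sFR",352,297,85),("sBL",259,208,85),("sBR",351,208,85),("rBL",279,150,133),("rBR",333,150,133),("rFL",279,206,133),("rFR",334,206,133),("cap",266,253,95),("post",237,262,60),("lapcorner",441,136,230),("lapcornerN",405,318,230),("lapbase",415,310,10),("drawer",238,293,120),("drawer2",262,300,120)]:
    print(nm,onz(c,u,v,z).round(0))
f=c["frame"][130:310,210:430]
cv2.imwrite("pics/crop1.png",cv2.resize(f,None,fx=3.3,fy=3.3,interpolation=cv2.INTER_CUBIC)[:,:,::-1])
```

```text
top ((296.6519470214844, 257.1022644042969), (35.273719787597656, 35.91507339477539), 18.503997802734375) [526.87355277 -89.26037289 100.        ] ((526.914794921875, -89.08890533447266), 36.38591003417969)
scene ((289.35638427734375, 223.53271484375), (34.31722640991211, 36.639774322509766), 79.29891204833984) [523.67078526 -93.58684764 100.        ] ((528.1567993164062, -91.69050598144531), 40.43637466430664)
sFL [445. -14.  85.]
sFR [ 449. -202.   85.]
sBL [624.  -9.  85.]
sBR [ 629. -197.   85.]
rBL [735. -50. 133.]
rBR [ 738. -155.  133.]
rFL [625. -53. 133.]
rFR [ 628. -159.  133.]
cap [533. -28.  95.]
post [512.  35.  60.]
lapcorner [ 747. -338.  230.]
lapcornerN [ 435. -277.  230.]
lapbase [ 415. -349.   10.]
drawer [457.  21. 120.]
drawer2 [444. -26. 120.]
```

View pics/crop1.png

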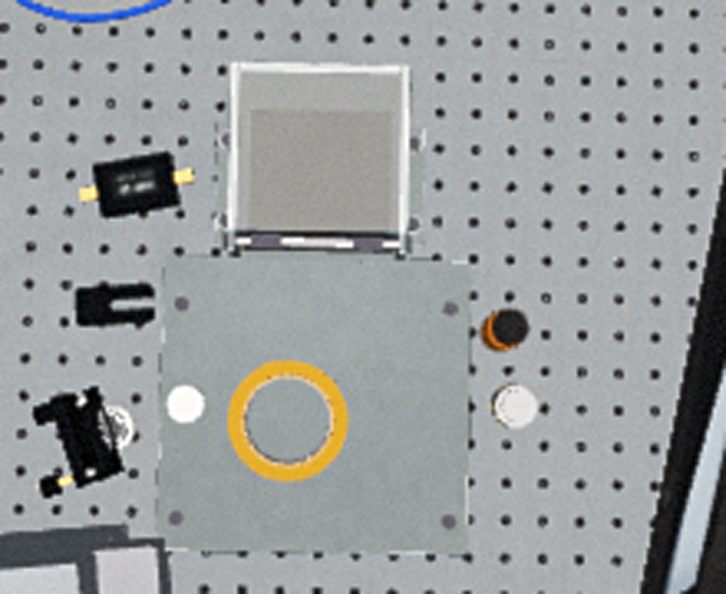

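Box mouth is about (627,-104) with a yaw of about 1.5°. The tape is at about (527,-89), i.e. box x -100, y +18, which fits the sizes given. Next I check the cabinet height and work out the approach.

```bash
cat >> h.py <<'E'
def to_tool(d):
    return rot(get_obs()["tcp_rot"]).T@np.array(d,float)/100
E
python3 - <<'E'
from h import *
import pickle
C=pickle.load(open("c0.pkl","rb"))
def tri(a,b):
    o1,o2=[np.array(C[n]["origin"],float) for n in("top","scene")]
    d1=ray(C["top"],*a);d2=ray(C["scene"],*b)
    s=np.linalg.lstsq(np.c_[d1,-d2],o2-o1,rcond=None)[0]
    p,q=o1+d1*s[0],o2+d2*s[1];return ((p+q)/2).round(),np.linalg.norm(p-q).round(1)
print("cab",tri((238,297),(213,188)),"tape",tri((296.6,257.1),(289.4,223.5)))
o=np.array(get_obs()["ee_pos"])
print(to_tool(np.array([462,-93,300])-o),to_tool([0,0,100]))
E
```

```text
cab (array([457.,  11., 194.]), np.float64(6.3)) tape (array([527., -89.,  92.]), np.float64(1.2))
[ 4.11645317 -4.45265636 -0.68833802] [-7.26135007e-05 -1.50723237e-03 -9.99998861e-01]
```

```bash
python3 -m creep '[{"dz":-0.5},{"dx":0.3,"dy":-0.3,"dz":-0.69},{"dx":0.6,"dy":-0.6,"dz":-0.69},{"dx":0.82,"dy":-0.89,"dz":-0.69},{"dx":0.82,"dy":-0.89,"dz":-0.69}]' 0 && python3 -m creep '[{"dx":0.4,"dy":-0.44},{"dx":0.82,"dy":-0.89},{"dx":0.82,"dy":-0.89}]' && python3 -m creep '[{"dx":0.4,"dy":-0.44},{"dx":0.82,"dy":-0.89},{"dx":0.82,"dy":-0.89}]'
```

```text
invalid input at $[0]: expected keys dx, dy, dz, rx, ry, rz
```

```bash
python3 -m creep '[{"dx":0,"dy":0,"dz":-0.5,"rx":0,"ry":0,"rz":0},{"dx":0.3,"dy":-0.3,"dz":-0.69,"rx":0,"ry":0,"rz":0},{"dx":0.6,"dy":-0.6,"dz":-0.69,"rx":0,"ry":0,"rz":0},{"dx":0.82,"dy":-0.89,"dz":-0.69,"rx":0,"ry":0,"rz":0},{"dx":0.82,"dy":-0.89,"dz":-0.69,"rx":0,"ry":0,"rz":0}]' 0 && python3 -m creep '[{"dx":0.4,"dy":-0.44,"dz":0,"rx":0,"ry":0,"rz":0},{"dx":0.82,"dy":-0.89,"dz":0,"rx":0,"ry":0,"rz":0},{"dx":0.82,"dy":-0.89,"dz":0,"rx":0,"ry":0,"rz":0}]' && python3 -m creep '[{"dx":0.4,"dy":-0.44,"dz":0,"rx":0,"ry":0,"rz":0},{"dx":0.82,"dy":-0.89,"dz":0,"rx":0,"ry":0,"rz":0},{"dx":0.82,"dy":-0.89,"dz":0,"rx":0,"ry":0,"rz":0}]'
```

```text
t: 0.72
ee_pos: [258.5, -530.6, 300.6]
tcp_rot: [-0.0, 0.988, 0.156, 0.0]
ft_force: [-0.9, -1.5, 0.0]
finger_gap: 42.5
grip_force: 0.0
t: 1.1
ee_pos: [310.1, -419.9, 300.5]
tcp_rot: [-0.001, 0.988, 0.157, 0.001]
ft_force: [-0.8, -0.8, -0.1]
finger_gap: 42.9
grip_force: 0.0
t: 1.48
ee_pos: [360.6, -310.8, 300.4]
tcp_rot: [-0.0, 0.988, 0.157, 0.0]
ft_force: [0.1, -0.6, -0.0]
finger_gap: 42.5
grip_force: 0.0
```

Next come two more steps, with the turn in the last.

```bash
python3 -m creep '[{"dx":0.4,"dy":-0.44,"dz":0,"rx":0,"ry":0,"rz":0},{"dx":0.82,"dy":-0.89,"dz":0,"rx":0,"ry":0,"rz":0},{"dx":0.82,"dy":-0.89,"dz":0,"rx":0,"ry":0,"rz":0}]' && python3 -m creep '[{"dx":0.4,"dy":-0.44,"dz":0,"rx":0,"ry":0,"rz":0.09},{"dx":0.82,"dy":-0.89,"dz":0,"rx":0,"ry":0,"rz":0.18},{"dx":0.82,"dy":-0.89,"dz":0,"rx":0,"ry":0,"rz":0.18},{"dx":0.82,"dy":-0.89,"dz":0,"rx":0,"ry":0,"rz":0.18}]'
python3 - <<'E'
from h import *
o=get_obs();p=np.array(o["ee_pos"]);r=rot(o["tcp_rot"])
print(p,r.round(3),to_tool(np.array([462,-92,89])-p))
E
```

```text
t: 1.85
ee_pos: [411.5, -201.5, 300.3]
tcp_rot: [-0.0, 0.988, 0.157, 0.0]
ft_force: [0.2, -0.1, -0.1]
finger_gap: 43.0
grip_force: 0.0
t: 2.35
ee_pos: [460.4, -96.4, 300.0]
tcp_rot: [0.0, 1.0, 0.013, -0.0]
ft_force: [-0.4, -0.8, 0.0]
finger_gap: 42.7
grip_force: 0.0
[460.40695593 -96.36406845 299.99146853] [[ 1.     0.026 -0.001]
 [ 0.026 -1.    -0.001]
 [-0.001  0.001 -1.   ]] [ 0.01906427 -0.04507049  2.10985864]
```

```bash
Z='' ; python3 -m creep '[{"dx":0,"dy":-0.04,"dz":0.5,"rx":0,"ry":0,"rz":0},{"dx":0,"dy":-0.04,"dz":1,"rx":0,"ry":0,"rz":0},{"dx":0,"dy":-0.04,"dz":1,"rx":0,"ry":0,"rz":0}]' && python3 -m creep '[{"dx":0,"dy":0,"dz":0.5,"rx":0,"ry":0,"rz":0},{"dx":0,"dy":0,"dz":0.95,"rx":0,"ry":0,"rz":0},{"dx":0,"dy":0,"dz":0.95,"rx":0,"ry":0,"rz":0},{"dx":0,"dy":0,"dz":0.95,"rx":0,"ry":0,"rz":0}]'
python3 - <<'E'
from h import *
a=camera("scene")["frame"];b=camera("wrist")["frame"];
x=np.vstack([cv2.resize(a[120:320,180:440],(520,400)),b[:, :][::2,::2][:,:].repeat(1,0) if 0 else cv2.resize(b,(520,325))[:200]])
cv2.imwrite("pics/s2.png",cv2.resize(a[110:310,160:420],(780,600),interpolation=cv2.INTER_CUBIC)[:,:,::-1])
cv2.imwrite("pics/w2.png",b[:,:,::-1])
E
```

```text
t: 2.72
ee_pos: [457.9, -92.4, 198.0]
tcp_rot: [-0.0, 1.0, 0.012, -0.003]
ft_force: [-1.0, -0.5, 1.1]
finger_gap: 42.8
grip_force: 0.0
t: 3.22
ee_pos: [461.9, -91.1, 107.4]
tcp_rot: [0.0, 1.0, 0.013, 0.001]
ft_force: [0.5, -0.3, 0.2]
finger_gap: 42.5
grip_force: 0.0
```

View pics/s2.png

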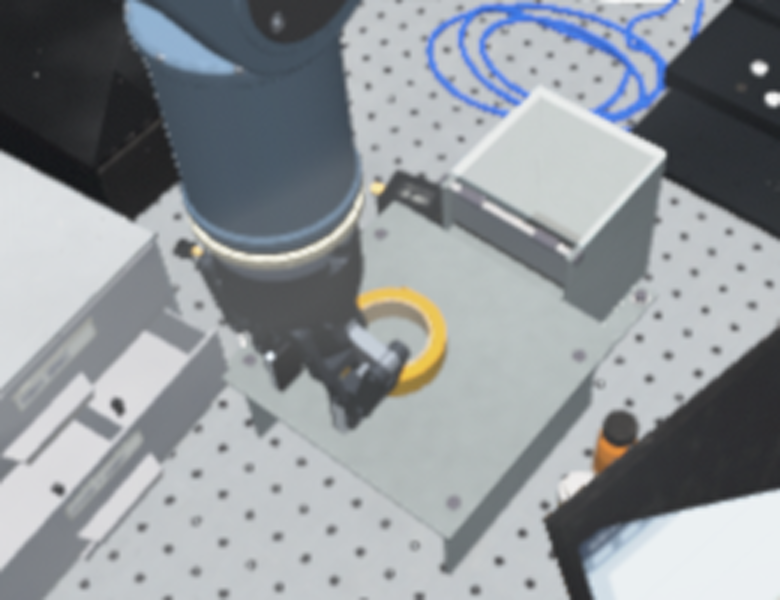

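View pics/w2.png

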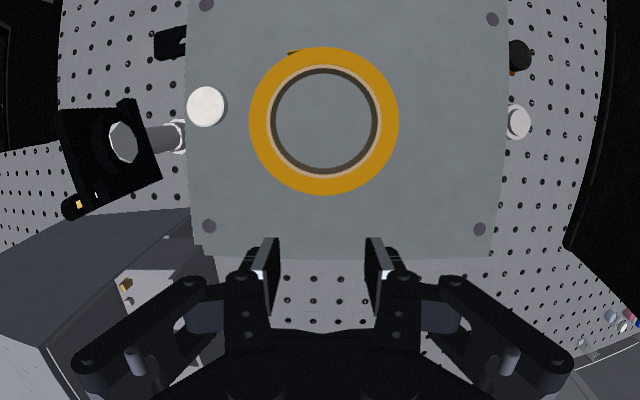

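In the wrist view the tape (323,120) lies centred between the fingertips at x=322, ahead of them. The open drawer is close on the left, so I move forward a little before going down.

```bash
python3 -m creep '[{"dx":0.08,"dy":0,"dz":0,"rx":0,"ry":0,"rz":0},{"dx":0.1,"dy":0,"dz":0,"rx":0,"ry":0,"rz":0},{"dx":0.1,"dy":0,"dz":0.1,"rx":0,"ry":0,"rz":0},{"dx":0.1,"dy":0,"dz":0.17,"rx":0,"ry":0,"rz":0},{"dx":0.1,"dy":0,"dz":0.17,"rx":0,"ry":0,"rz":0},{"dx":0.1,"dy":0,"dz":0.17,"rx":0,"ry":0,"rz":0}]'
python3 - <<'E'
from h import *
b=camera("wrist")["frame"];cv2.imwrite("pics/w3.png",b[:,:,::-1])
print(get_obs()["ft_force"])
E
```

```text
t: 4.08
ee_pos: [470.3, -89.7, 88.1]
tcp_rot: [-0.0, 1.0, 0.014, -0.0]
ft_force: [-0.1, 0.5, -0.2]
finger_gap: 43.1
grip_force: 0.0
[-0.91664717 -0.06231237  0.38478023]
```

View pics/w3.png

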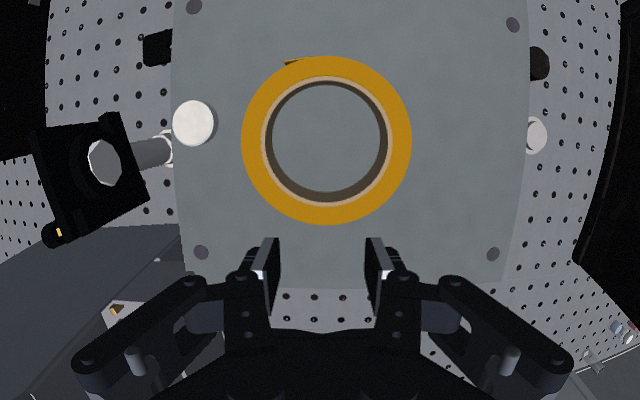

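```bash
python3 -m creep '[{"dx":0.1,"dy":0,"dz":0,"rx":0,"ry":0,"rz":0},{"dx":0.17,"dy":0,"dz":0,"rx":0,"ry":0,"rz":0},{"dx":0.22,"dy":0.01,"dz":0,"rx":0,"ry":0,"rz":0},{"dx":0.29,"dy":0.03,"dz":0,"rx":0,"ry":0,"rz":0},{"dx":0.36,"dy":0.06,"dz":0,"rx":0,"ry":0,"rz":0},{"dx":0.43,"dy":0.09,"dz":0,"rx":0,"ry":0,"rz":0},{"dx":0.5,"dy":0.12,"dz":0,"rx":0,"ry":0,"rz":0},{"dx":0.57,"dy":0.15,"dz":0,"rx":0,"ry":0,"rz":0},{"dx":0.64,"dy":0.18,"dz":0,"rx":0,"ry":0,"rz":0},{"dx":0.7,"dy":0.19,"dz":0,"rx":0,"ry":0,"rz":0},{"dx":0.74,"dy":0.19,"dz":0,"rx":0,"ry":0,"rz":0},{"dx":0.74,"dy":0.19,"dz":0,"rx":0,"ry":0,"rz":0}]'
python3 - <<'E'
from h import *
b=camera("wrist")["frame"];cv2.imwrite("pics/w4.png",b[:,:,::-1])
E
```

```text
t: 5.62
ee_pos: [545.3, -106.6, 88.3]
tcp_rot: [-0.0, 1.0, 0.014, 0.0]
ft_force: [0.1, 0.2, 0.2]
finger_gap: 42.7
grip_force: 0.0
```

View pics/w4.png

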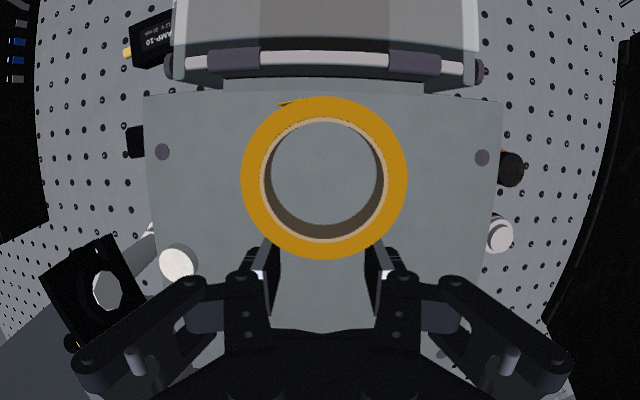

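The tape (324,178) is in the cradle and on the middle line (mouth middle about 325). I'll push on through.

```bash
python3 -m creep '[{"dx":0.08,"dy":0,"dz":0,"rx":0,"ry":0,"rz":0},{"dx":0.16,"dy":0,"dz":0,"rx":0,"ry":0,"rz":0},{"dx":0.24,"dy":0,"dz":0,"rx":0,"ry":0,"rz":0},{"dx":0.32,"dy":0,"dz":0,"rx":0,"ry":0,"rz":0},{"dx":0.4,"dy":0,"dz":0,"rx":0,"ry":0,"rz":0},{"dx":0.45,"dy":0,"dz":0,"rx":0,"ry":0,"rz":0},{"dx":0.5,"dy":0,"dz":0,"rx":0,"ry":0,"rz":0},{"dx":0.55,"dy":0,"dz":0,"rx":0,"ry":0,"rz":0},{"dx":0.59,"dy":0,"dz":0,"rx":0,"ry":0,"rz":0},{"dx":0.59,"dy":0,"dz":0,"rx":0,"ry":0,"rz":0},{"dx":0.59,"dy":0,"dz":0,"rx":0,"ry":0,"rz":0}]'
python3 - <<'E'
from h import *
b=camera("wrist")["frame"];cv2.imwrite("pics/w5.png",b[:,:,::-1])
E
```

```text
t: 7.05
ee_pos: [603.9, -105.2, 88.3]
tcp_rot: [-0.0, 1.0, 0.014, 0.0]
ft_force: [-0.4, 0.0, -0.6]
finger_gap: 42.7
grip_force: 0.0
```

View pics/w5.png

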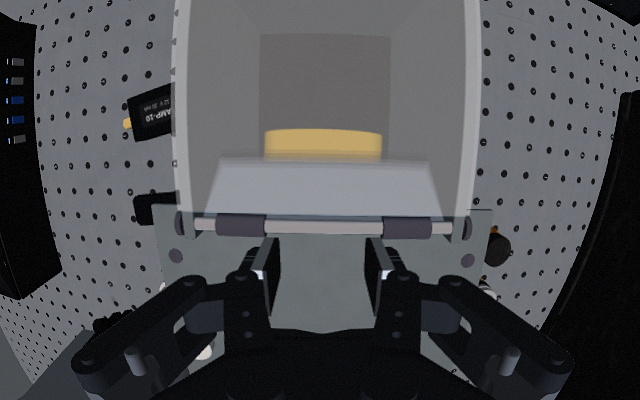

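The tape has gone over the sill (yellow edge at (323,143)), and the flap may still be swinging or held open. I'll draw back and check.

```bash
python3 -m creep '[{"dx":-0.2,"dy":0,"dz":0,"rx":0,"ry":0,"rz":0},{"dx":-0.4,"dy":0,"dz":0,"rx":0,"ry":0,"rz":0},{"dx":-0.6,"dy":0,"dz":0,"rx":0,"ry":0,"rz":0},{"dx":-0.6,"dy":0,"dz":-0.3,"rx":0,"ry":0,"rz":0},{"dx":-0.6,"dy":0,"dz":-0.6,"rx":0,"ry":0,"rz":0},{"dx":-0.6,"dy":0,"dz":-0.6,"rx":0,"ry":0,"rz":0},{"dx":-0.6,"dy":0,"dz":-0.6,"rx":0,"ry":0,"rz":0},{"dx":-0.6,"dy":0,"dz":-0.6,"rx":0,"ry":0,"rz":0}]'
python3 - <<'E'
from h import *
b=camera("wrist")["frame"];c=camera("scene")["frame"][110:240,240:420]
cv2.imwrite("pics/w6.png",np.vstack([cv2.resize(b[:230,100:560],(700,300)),cv2.resize(c,(700,300))])[:,:,::-1])
E
```

```text
t: 8.1
ee_pos: [543.4, -106.7, 147.4]
tcp_rot: [-0.0, 1.0, 0.014, -0.001]
ft_force: [0.4, 0.2, 0.0]
finger_gap: 42.8
grip_force: 0.0
```

View pics/w6.png

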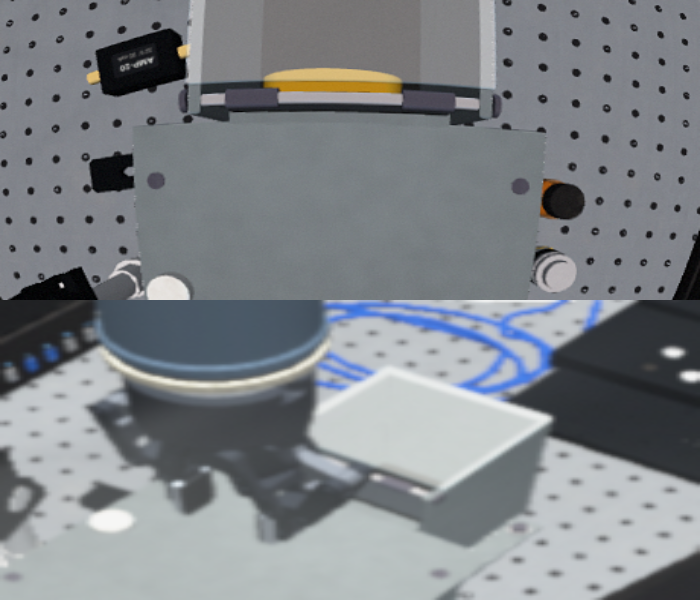

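The flap looks shut, with the tape standing on edge inside by the sill wall. I'll retreat further for one last check.

```bash
python3 -m creep '[{"dx":0,"dy":0,"dz":-0.5,"rx":0,"ry":0,"rz":0},{"dx":-0.2,"dy":0.2,"dz":-1,"rx":0,"ry":0,"rz":0},{"dx":-0.5,"dy":0.4,"dz":-1,"rx":0,"ry":0,"rz":0},{"dx":-0.9,"dy":0.8,"dz":-1,"rx":0,"ry":0,"rz":0},{"dx":-0.9,"dy":0.8,"dz":-1,"rx":0,"ry":0,"rz":0},{"dx":-0.9,"dy":0.8,"dz":-1,"rx":0,"ry":0,"rz":0}]'
python3 - <<'E'
from h import *
b=camera("wrist")["frame"];t=camera("top")["frame"][130:280,220:390];c=camera("scene")["frame"][110:240,260:410]
r=lambda a,w:cv2.resize(a,(w,300),interpolation=cv2.INTER_CUBIC)
cv2.imwrite("pics/w7.png",np.vstack([np.hstack([r(t,400),r(c,400)]),r(b[:200],800)])[:,:,::-1])
E
```

```text
t: 8.95
ee_pos: [456.5, -189.0, 248.2]
tcp_rot: [-0.0, 1.0, 0.013, 0.0]
ft_force: [0.5, -0.1, -0.7]
finger_gap: 42.7
grip_force: 0.0
```

View pics/w7.png

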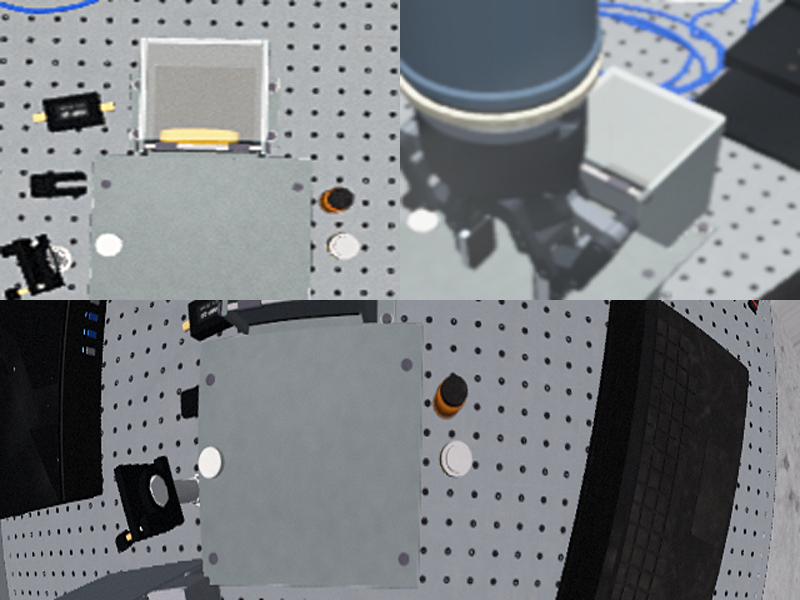

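Top view: the tape stands inside the box against the sill wall. Nothing covers it inward of the rod, so the flap is hanging shut. The bystanders have not moved and the gripper is clear of everything.

```bash
python3 -c "
from plant import job_done
print(job_done())"
```

```text
the job is handed in; nothing more can be done
None
```

I pushed the tape roll through the flap and it dropped inside the returns box; the last pictures show the flap shut and the other things unmoved, and the job is handed in at about 9 s, though no verdict came back.

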